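Hold the sprung test probe on a terminal module's test pad

ROBOT

A 6-joint arm with a two-finger parallel gripper is mounted at the origin on the work surface. World frame = base frame: x ahead of the robot, y to its left, z up, the work surface at z = 0. Lengths are in m, angles in degrees, forces in N, time in s.
With the tool pointing down it reaches from about 0.4 to 0.825 m from the base axis. Payload 7 kg.
Tool frame: the origin (TCP) lies at the very end of the fingers, on their centre line; the grasp point (between the pads) lies 19 mm behind it (ctrl.hold_point_z is the distance from the TCP to the grasp point, in m); z points along the fingers, y is the line along which they close (so a half turn about z gives the same grasp; the last joint's range is limited). The gripper opens to 88 mm and grips with 3 to 60 N. Pads are 19 mm wide; open, the fingers measure 130 mm over their backs; the gripper's body (78 mm by 193 mm) begins 47 mm behind the grasp point.
Start: joints at [-55.571, 20.546, 0.682, 0, -70.136, -16.507], TCP at [0.208, -0.642, 0.227] pointing down, gripper open.
Joint ranges: [-176.03, 176.03], [-82.01, 121.73], [-58.28, 71.71], [-173.87, 95.51], [-174.79, -0.11], [-173.66, 173.66]. Speed limits (degrees/s): [136.94, 136.94, 172.46, 180, 180, 180].

INTERFACE

Orientations are given as [roll, pitch, yaw] about the fixed x, y, z axes, in that order (R = Rz(yaw) Ry(pitch) Rx(roll)).
In Python, from plant import sensors, viewer, workorder, ctrl gives the robot as it stands.
- The arm moves only by the shell command python3 -m pendant 'ROWS'. ROWS is JSON, a list of rows, each a list of 3 entries, a list of its own where there are three numbers: the opening, from -1 (shut) to 1 (fully open), so that 0 is half open, then the shift along the tool's x, y, z in m, then the turn, a rotation vector about the tool's x, y, z in degrees. A call has 1 to 10 rows; each row is the pose to reach, as a shift and turn from the pose commanded when the call began, along the tool's axes at that moment; what a row does not reach only later rows make up. A row lasts 1/12 s, in which the tool goes at most 41.7 mm and 7.16 degrees, less where a joint would pass 70% of its speed; a pose out of reach is approached as far as the arm can. A call with a gripper value outside its range is refused whole. The fingers move at their own pace and stop on an object; the grip force is fixed at half the most. Time passes only in rows, so rows that repeat a pose let the fingers close. It gives the time, the measured TCP pose, the force, the opening and the grip force at its end, in the units of the state.
- sensors.get_obs(): the state, without advancing time (a new reading comes with each control period).
- viewer.snapshot(name): name is "side" or "top" or "wrist"; returns the picture (420x560x3 uint8, red, green, blue); there is no depth.
- viewer.camera_params(name): a dict with "fx", "fy", "cx", "cy" (pixels), "dist" ([k1, k2, p1, p2, k3] as OpenCV has them; the pictures are not rectified), "extrinsics" (4x4, takes a point from world to camera coordinates). Camera axes: x right, y up, looking along -z (the intrinsics and any distortion apply to the point x, -y, -z); pixel columns grow to the right and rows downward; lengths in m; the calibration is good to about 2 mm. A picture is of the moment at which its call begins: read the wrist's pose just before it. camera_params takes no time and is no camera call; for the wrist camera it gives the pose at the moment of the call.
- workorder.close_job(): hands the job in; it is judged then, once.
The state is a dict: "clock": time; "joint_pos": joint angles; "qvel": joint speeds; "tau": joint torques, N m; "tool_pos": TCP position; "orientation": TCP orientation; "force": force on the tool from outside, world axes, zero at the start; "moment": the same for the moment, N m; "opening": finger opening in m; "gripper_force": force on a finger pad.
Only numpy, scipy, OpenCV 4.12 (cv2) and the standard library are available. Lean on these libraries where they do the work, as an engineer would, in place of code of your own. Each camera call takes 0.05 s, during which the arm holds its last target. There are 200 camera calls.

TASK

Set the black terminal module on the narrow sloping ramp of the test stand, lying flat and centred with its lower end close to the ramp's lip, and let go of it. Then take the sprung test probe out of its holder and hold its tip on the large round test pad on the module, probe square to the module's sloping top, pressed gently so that the sprung tip is about half-way in. Finish while still holding it there, the probe in the gripper and clear of holder, stand and bench; leave the other things on the bench alone.

Things in the scene. Friction and masses are not known exactly. Their poses are not given: they have to be found in the camera images.
- ramp: Aluminium ramp of the fixed test stand: plate 100 (x) x 40 (y) x 8 mm, sloping 20 deg, low end roughly towards the robot. Origin: centre of its upper face, 90 mm above the bench; x up the slope, z outward normal. Lip at the low end: inner face at x = -44 mm, 14 mm above the face, full width. Below: post 34 x 30 mm, base plate 120 x 100 x 8 mm on the bench.
- module_mid (a point): Centre, half-way up, of the loose black terminal module lying flat on the bench: block 84 (x) x 56 (y) x 36 mm (z up), 0.2 to 0.42 kg, flat plain sides. A row of four orange terminals (36 to 16 mm from the centre towards -x) stands up to 15 mm above the top; small screw heads elsewhere. Axes are the module's own.
- pad (a point): Centre of the top face of the test pad: the one large round flat brass disc on the module's top, 18 mm across, 3 mm high, 20 mm from the module's centre along its +x (the end without terminals), so 21 mm above point module_mid along z. Axes as the module's.
- holder: Fixed grey holder block 60 x 60 mm, 75 mm high, with a square well 17 mm wide open at the top, where the probe stands. Origin at the centre of its underside.
- probe_mid (a point): Grip point on the axis of the loose test probe, upright in the holder: black handle 24 x 24 x 75 mm; point 40 mm above the handle's underside (resting on the holder's top), 35 mm below its top. Below: steel barrel 12 mm across, 44 mm long, then a brass sprung tip 16 mm long. z runs from tip to handle; x, y across the flats. 0.11 kg. Raise 65 mm to clear the well.
- tip (a point): The very end of the probe's rounded brass tip (6 mm across), 100 mm from probe_mid along the probe when not pressed; moves with the plunger.
- plunger (a joint): How far the sprung tip is pushed into the barrel, in m: 0 = out, 0.012 = bottomed. Spring 400 N/m with 0.8 N preload: about 3.2 N at half-way (0.006).
- tape: Bystander: black tape roll lying flat, 96 mm across, 24 mm high. Leave alone.
- driver: Bystander: screwdriver lying on the bench, 180 mm long. Leave alone.
- tin: Bystander: small white jar with a steel lid, 54 mm across, 45 mm high. Leave alone.
- spare: Bystander: orange terminal strip, plain block 50 x 30 x 22 mm. Leave alone.
There are look-alikes about, which are no part of the job. There is more than one size of the part that bears probe_mid; the job needs the larger. Leave any green look-alike of the part that bears module_mid alone.

How it is judged:
By the outcome, as a careful person would: the job done as asked, in the order asked, and still so for the second after the job is handed in, while the arm keeps its last pose, push and grip.
It also fails if it takes over 69 s, if anything falls off the work surface, if the arm or the gripper's body presses on something with over 40 N, if the wrist force passes 120 N, or if a joint passes its speed limit or range.

## Working session

There is one attempt and no reset: what is moved stays moved. The work goes in short steps, Python scripts to look and compute and a shell command to move; the robot and the scene stay as the last step left them, time stands still between calls to the robot, and variables do not carry over. Pictures are saved under pics/ and viewed, at most 10 in all, crops included, and the job is handed in when it is done.

```bash
ls; mkdir -p pics
cat > h.py <<'E'
import numpy as np,cv2
from scipy.spatial.transform import Rotation as R
from plant import sensors,viewer,workorder,ctrl
def snap(n,f):
    p=viewer.camera_params(n);im=viewer.snapshot(n);cv2.imwrite('pics/'+f,im[:,:,::-1]);np.save('pics/'+f+'.npy',p,allow_pickle=True);return im,p
def load(f):
    return cv2.imread('pics/'+f),np.load('pics/'+f+'.npy',allow_pickle=True).item()
def K(p): return np.array([[p['fx'],0,p['cx']],[0,p['fy'],p['cy']],[0,0,1.]])
def ray(p,uv):
    n=cv2.undistortPoints(np.array(uv,float).reshape(-1,1,2),K(p),np.array(p['dist'])).reshape(-1,2)
    E=np.array(p['extrinsics']);d=np.c_[n[:,0],-n[:,1],-np.ones(len(n))]@E[:3,:3]
    return -E[:3,:3].T@E[:3,3],d
def onz(p,uv,z):
    c,d=ray(p,uv);return c+d*((z-c[2])/d[:,2])[:,None]
def proj(p,X):
    E=np.array(p['extrinsics']);X=np.atleast_2d(X)@E[:3,:3].T+E[:3,3];X=X*[1,-1,-1]
    return cv2.projectPoints(X.reshape(-1,1,3),np.zeros(3),np.zeros(3),K(p),np.array(p['dist']))[0].reshape(-1,2)
def pose():
    o=sensors.get_obs();return np.array(o['tool_pos']),R.from_euler('xyz',o['orientation'],degrees=True)
def go(P,Rt):
    "shift and rotvec in tool axes"
    t,r=pose();return r.inv().apply(np.array(P)-t),(r.inv()*Rt).as_rotvec(degrees=True)
E
python3 - <<'E'
from h import *
a,p=snap('top','t0.png');b,q=snap('side','s0.png')
print(sensors.get_obs(),ctrl.hold_point_z)
for n in (p,q):
    E=np.array(n['extrinsics']);print(-E[:3,:3].T@E[:3,3],E[:3,:3].round(2).tolist(),n['fx'],n['dist'])
E
```

```text
pics
{'clock': 0.1, 'joint_pos': array([-5.55719373e+01,  2.05866788e+01,  6.36597665e-01, -1.61697832e-02,
       -7.01356683e+01, -1.65068707e+01]), 'qvel': array([ 0.04918263, -0.01726665, -0.02899524,  0.03896966,  0.01060263,
       -0.00715231]), 'tau': array([-1.26694780e-03, -5.84163272e+01,  2.93748844e+01,  7.01543167e+00,
        1.02060908e-02, -8.78662672e-05]), 'tool_pos': array([ 0.20752279, -0.64182991,  0.22571024]), 'orientation': array([ 1.79913465e+02, -9.79120638e-03, -1.62084306e+02]), 'force': array([-0.05456646, -1.15333118, -0.15884216]), 'moment': array([ 0.0265419 ,  0.02817827, -0.00664462]), 'gripper_force': 0.0, 'opening': 0.08758731177851063} 0.0188
[ 3.75723692e-01 -7.65472226e-05  1.23160785e+00] [[-0.02, -1.0, -0.01], [0.98, -0.02, 0.19], [-0.19, -0.01, 0.98]] 491.35494536856754 [-0.18249019  0.          0.          0.          0.        ]
[0.25971503 0.56638548 0.73636521] [[-0.84, -0.54, -0.0], [0.38, -0.6, 0.71], [-0.38, 0.59, 0.71]] 389.5427997407123 [-0.03218851  0.          0.          0.          0.        ]
```

View pics/t0.png

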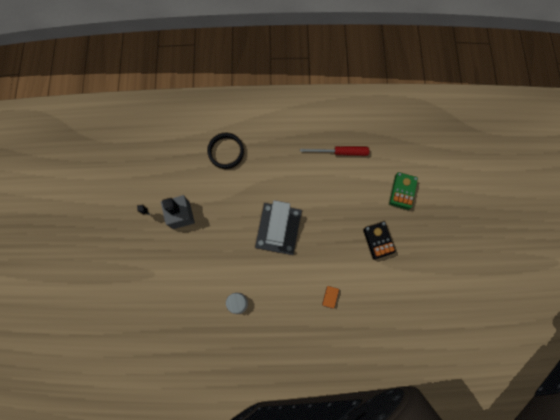

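View pics/s0.png

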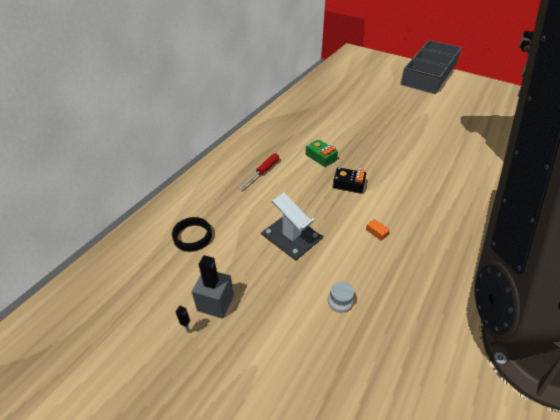

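Top view: ramp at (278,224), black module at (379,240) and a green look-alike at (404,190). The large probe is in the holder at (171,205), with a small look-alike probe at (143,209). The black module and the probe in the holder (the larger one) fit the description. I'll confirm with an enlarged crop.

Run:
```python
from h import *
a,p=load('t0.png');b,q=load('s0.png')
c=lambda im,x,y,w,h:cv2.resize(im[y:y+h,x:x+w],(400,300),interpolation=cv2.INTER_CUBIC)
m=np.vstack([np.hstack([c(a,345,195,80,60),c(a,240,195,80,60)]),np.hstack([c(a,130,180,80,60),c(b,160,250,100,75)])])
m=np.clip(m*1.6,0,255).astype('uint8')
cv2.imwrite('pics/m0.png',m)
# module top: dark mask at plane
for (n,uv,z) in [('mod',(379,240),.036),('ramp',(278,224),.09),('hold',(178,212),.075),('probe',(171,205),.15),('small',(143,209),.05),('green',(404,190),.036),('tin',(237,303),.045),('spare',(331,297),.022)]:
    print(n,onz(p,[uv],z)[0].round(3))
```

```text
mod [ 0.536 -0.234  0.036]
ramp [0.573 0.014 0.09 ]
hold [0.61  0.256 0.075]
probe [0.612 0.256 0.15 ]
small [0.625 0.351 0.05 ]
green [ 0.662 -0.305  0.036]
tin [0.391 0.116 0.045]
spare [ 0.401 -0.111  0.022]
```

View pics/m0.png

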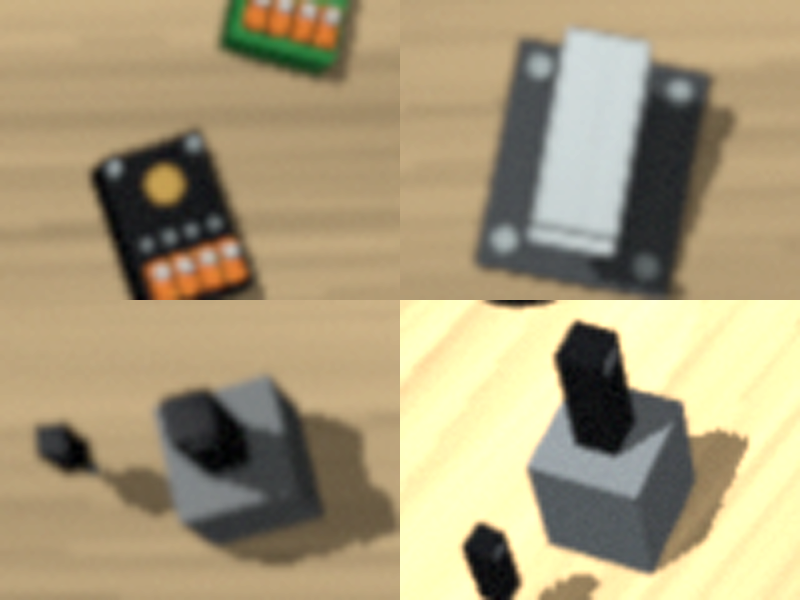

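Run:
```python
from h import *
a,p=load('t0.png');w=viewer.camera_params('wrist')
t,r=pose();E=np.array(w['extrinsics']);c=-E[:3,:3].T@E[:3,3]
print('cam in tool',r.inv().apply(c-t).round(3),'axes(rows x,y,z) in tool',(E[:3,:3]@r.as_matrix()).round(2).tolist(),w['fx'],w['dist'])
hsv=cv2.cvtColor(a,cv2.COLOR_BGR2HSV)
# pad & terminals of black module
roi=np.zeros(a.shape[:2],'uint8');roi[218:265,360:400]=1
m=((hsv[...,1]>110)&(hsv[...,0]>12)&(hsv[...,0]<24)&(hsv[...,2]>120)&(roi>0)).astype('uint8')
k,l,s,cc=cv2.connectedComponentsWithStats(m)
print(s.tolist(),cc.round(1).tolist())
m=((hsv[...,2]<50)&(roi>0)).astype('uint8');m=cv2.morphologyEx(m,cv2.MORPH_CLOSE,np.ones((9,9)))
ct=max(cv2.findContours(m,0,2)[0],key=cv2.contourArea);print(cv2.minAreaRect(ct))
# pad crop px (164,185)/5+(345,195), terminals ends
pts=[(164/5+345,185/5+195),(160/5+345,275/5+195),(232/5+345,250/5+195)]
X=np.array([onz(p,[pts[0]],.039)[0],onz(p,[pts[1]],.051)[0],onz(p,[pts[2]],.051)[0]]);print(X.round(4).tolist())
d=X[1]-X[2];print('yaw',np.degrees(np.arctan2(-d[0],d[1])))
# ramp edges from crop
e=onz(p,[(568/5-80+240,195+28/5),(648/5-80+240,195+42/5)],.107);f=onz(p,[(529/5-80+240,195+238/5),(613/5-80+240,195+255/5)],.085)
print(e.round(3).tolist(),f.round(3).tolist(),[np.degrees(np.arctan2(*(e[i]-f[i])[1::-1])) for i in (0,1)])
t,r=pose()
y=np.degrees(0)
```

```text
cam in tool [ 0.085  0.    -0.158] axes(rows x,y,z) in tool [[0.0, 1.0, -0.0], [0.95, -0.0, 0.31], [0.31, -0.0, -0.95]] 323.0117287792942 [0.0204227 0.        0.        0.        0.       ]
[[0, 0, 560, 420, 235157], [376, 230, 4, 4, 12], [381, 249, 8, 5, 16], [390, 248, 3, 3, 7], [376, 252, 4, 3, 8]] [[279.5, 209.5], [377.5, 231.5], [384.6, 250.8], [391.0, 248.7], [378.0, 252.9]]
((378.95001220703125, 240.35000610351562), (33.520145416259766, 23.717084884643555), 71.56505584716797)
[[0.556, -0.2314, 0.039], [0.51, -0.2247, 0.051], [0.5213, -0.2609, 0.051]]
yaw 17.27817164405714
[[0.626, 0.023, 0.107], [0.618, -0.014, 0.107]] [[0.53, 0.043, 0.085], [0.521, 0.004, 0.085]] [np.float64(-12.143873384839601), np.float64(-10.839486869319717)]
```

Run:
```python
from h import *
s,w=go([.535,-.24,.2],R.from_euler('xyz',[180,0,-162],degrees=True));print(s.round(4),w.round(2))
```

```text
[-0.4352  0.2816  0.0261] [ 0.09 -0.01 -0.08]
```

```bash
python3 -m pendant '[[1,[-0.3,0.195,0.015],[0,0,0]],[1,[-0.3,0.195,0.015],[0,0,0]],[1,[-0.3,0.195,0.015],[0,0,0]],[1,[-0.3,0.195,0.015],[0,0,0]],[1,[-0.3,0.195,0.015],[0,0,0]],[1,[-0.435,0.282,0.026],[0,0,0]],[1,[-0.435,0.282,0.026],[0,0,0]],[1,[-0.435,0.282,0.026],[0,0,0]],[1,[-0.435,0.282,0.026],[0,0,0]],[1,[-0.435,0.282,0.026],[0,0,0]]]' && python3 -m pendant '[[1,[-0.021,0.014,0.001],[0,0,0]],[1,[-0.105,0.068,0.011],[0,0,0]],[1,[-0.105,0.068,0.011],[0,0,0]],[1,[-0.105,0.068,0.011],[0,0,0]],[1,[-0.105,0.068,0.011],[0,0,0]],[1,[-0.105,0.068,0.011],[0,0,0]]]'
python3 - <<'E'
from h import *
s,w=go([.535,-.24,.2],R.from_euler('xyz',[180,0,-162],degrees=True));print(s.round(4),w.round(2))
snap('wrist','w0.png')
E
```

```text
clock: 0.93
tool_pos: [0.471, -0.3174, 0.2061]
orientation: [180.0, -0.0, -162.1]
force: [1.1, -0.3, -0.0]
opening: 0.0875
gripper_force: 0.0
clock: 1.43
tool_pos: [0.5494, -0.2213, 0.1946]
orientation: [180.0, -0.1, -162.0]
force: [-0.6, 1.0, -0.2]
opening: 0.0879
gripper_force: 0.0
[ 0.0195 -0.0133 -0.0054] [ 0.03 -0.07  0.04]
```

View pics/w0.png

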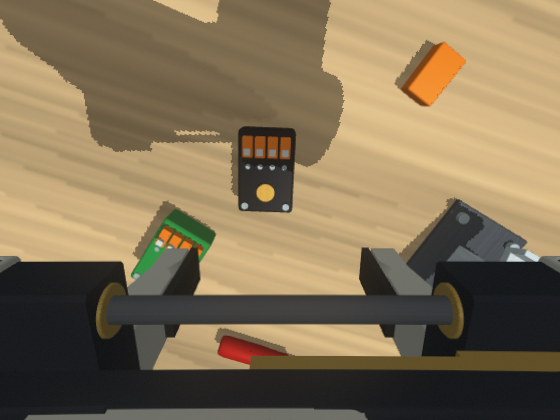

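Wrist view: black module at about (267,170), pad at (265,193), terminals towards the robot. Green look-alike is at (175,245) and the spare at (435,73). Measuring precisely.

Run:
```python
from h import *
a,p=load('w0.png');hsv=cv2.cvtColor(a,cv2.COLOR_BGR2HSV)
roi=np.zeros(a.shape[:2],'uint8');roi[115:225,225:310]=1
pad=((hsv[...,1]>120)&(hsv[...,2]>150)&(roi>0)).astype('uint8');pad[:175]=0;pad[:,:245]=0;pad[:,285:]=0
M=cv2.moments(pad,True);pc=(M['m10']/M['m00'],M['m01']/M['m00']);P=onz(p,[pc],.039)[0];print(pc,M['m00'],P.round(4))
# plain blackness: low value
blk=((a.max(2)<55)&(roi>0)).astype('uint8');blk=cv2.morphologyEx(blk,cv2.MORPH_CLOSE,np.ones((15,15)))
ct=max(cv2.findContours(blk,0,1)[0],key=cv2.contourArea);print(cv2.boundingRect(ct))
rows=np.arange(175,205)
L=[(np.where(blk[y])[0].min()-.5,y) for y in rows];Rr=[(np.where(blk[y])[0].max()+.5,y) for y in rows]
for nm,e in (('L',L),('R',Rr)):
    for z in (.036,):
        X=onz(p,e,z);f=cv2.fitLine(X[:,:2].astype('float32'),cv2.DIST_HUBER,0,1e-3,1e-3).ravel();print(nm,z,np.degrees(np.arctan(f[1]/f[0])),X.mean(0).round(4))
# screws rows, terminals at z .051 via orange
o=((hsv[...,0]<13)&(hsv[...,1]>150)&(hsv[...,2]>60)&(roi>0)).astype('uint8')
k,l,s,cc=cv2.connectedComponentsWithStats(o);
for i in range(1,k):
    if s[i,4]>40: print(s[i],onz(p,[cc[i]],.048)[0].round(4))
# two corner screws
g=((hsv[...,1]<60)&(a.max(2)>120)&(roi>0)).astype('uint8')
k,l,s,cc=cv2.connectedComponentsWithStats(g)
for i in range(1,k):
    if s[i,4]>5: print(s[i],cc[i].round(1),onz(p,[cc[i]],.038)[0].round(4))
```

```text
(265.0375, 192.425) 240.0 [ 0.5563 -0.2337  0.039 ]
(239, 127, 57, 85)
L 0.036 15.814107 [ 0.5626 -0.26    0.036 ]
R 0.036 -43.90587 [ 0.5476 -0.2142  0.036 ]
[244 149   6   6  36] [246.5 151.5] [ 0.5228 -0.2629  0.038 ]
[257 149   6   7  41] [259.4 152.1] [ 0.5194 -0.2508  0.038 ]
[269 150   7   6  35] [272.3 152.5] [ 0.5159 -0.2389  0.038 ]
[282 150   6   7  40] [284.6 153. ] [ 0.5127 -0.2273  0.038 ]
[246 166   4   3  10] [247.2 167. ] [ 0.5372 -0.258   0.038 ]
[258 166   5   3  11] [259.5 167.2] [ 0.5336 -0.2464  0.038 ]
[270 166   5   4  15] [272.  167.6] [ 0.5302 -0.2346  0.038 ]
[241 203   7   6  35] [244.1 205.4] [ 0.5763 -0.2499  0.038 ]
[282 204   7   7  36] [285.1 207. ] [ 0.565  -0.2095  0.038 ]
```

Run:
```python
from h import *
q=R.from_euler('xyz',[180,0,-164.2],degrees=True)
for z in (.06,.005):
    s,w=go([.5371,-.2391,z],q);print(s.round(4),w.round(2))
```

```text
[ 0.0163 -0.0126  0.1348] [ 0.02 -0.06  2.17]
[ 0.0163 -0.0126  0.1898] [ 0.02 -0.06  2.17]
```

```bash
python3 -m pendant '[[1,[0.0163,-0.0126,0.03],[0,0,2.2]],[1,[0.0163,-0.0126,0.07],[0,0,2.2]],[1,[0.0163,-0.0126,0.11],[0,0,2.2]],[1,[0.0163,-0.0126,0.14],[0,0,2.2]],[1,[0.0163,-0.0126,0.165],[0,0,2.2]],[1,[0.0163,-0.0126,0.18],[0,0,2.2]],[1,[0.0163,-0.0126,0.19],[0,0,2.2]],[1,[0.0163,-0.0126,0.19],[0,0,2.2]],[1,[0.0163,-0.0126,0.19],[0,0,2.2]],[1,[0.0163,-0.0126,0.19],[0,0,2.2]]]' && python3 -m pendant '[[-1,[0,0,0],[0,0,0]],[-1,[0,0,0],[0,0,0]],[-1,[0,0,0],[0,0,0]],[-1,[0,0,0],[0,0,0]],[-1,[0,0,0],[0,0,0]],[-1,[0,0,0],[0,0,0]],[-1,[0,0,0],[0,0,0]],[-1,[0,0,0],[0,0,0]]]'
```

```text
clock: 2.32
tool_pos: [0.5383, -0.2399, 0.0066]
orientation: [-179.9, 0.1, -164.3]
force: [-0.0, 0.2, -0.2]
opening: 0.0879
gripper_force: 0.0
clock: 2.98
tool_pos: [0.5377, -0.2393, 0.0055]
orientation: [-180.0, 0.0, -164.3]
force: [-1.5, 0.5, 3.9]
opening: 0.0561
gripper_force: 30.0
```

Run:
```python
from h import *
q=R.from_euler('xyz',[180,0,-191.5],degrees=True)
s,w=go([.66,.0,.28],q);print(s.round(4),w.round(2))
```

```text
[-0.1827  0.1971 -0.2745] [-0.000e+00  1.000e-02  2.723e+01]
```

```bash
python3 -m pendant '[[-1,[0,0,-0.02],[0,0,0]],[-1,[0,0,-0.06],[0,0,0]],[-1,[0,0,-0.1],[0,0,3]],[-1,[-0.02,0.02,-0.13],[0,0,8]],[-1,[-0.04,0.045,-0.155],[0,0,14]],[-1,[-0.06,0.07,-0.18],[0,0,20]],[-1,[-0.08,0.095,-0.2],[0,0,27]],[-1,[-0.1,0.12,-0.22],[0,0,27]],[-1,[-0.12,0.145,-0.235],[0,0,27]],[-1,[-0.14,0.165,-0.25],[0,0,27]]]'
python3 - <<'E'
from h import *
q=R.from_euler('xyz',[180,0,-191.5],degrees=True)
s,w=go([.66,.0,.28],q);print(s.round(4),w.round(2))
E
```

```text
clock: 3.82
tool_pos: [0.6274, -0.0404, 0.2558]
orientation: [180.0, -0.0, 168.7]
force: [0.9, 0.1, -3.1]
opening: 0.0556
gripper_force: 30.0
[-0.024   0.046  -0.0242] [ 0.03 -0.03  0.24]
```

```bash
python3 -m pendant '[[-1,[-0.012,0.022,-0.012],[0,0,0]],[-1,[-0.024,0.044,-0.024],[0,0,0]],[-1,[-0.024,0.044,-0.024],[0,0,0]],[-1,[-0.024,0.044,-0.024],[0,0,0]],[-1,[-0.024,0.044,-0.024],[0,0,0]]]'
python3 - <<'E'
from h import *
snap('wrist','w1.png');print(sensors.get_obs()['force'])
E
```

```text
clock: 4.23
tool_pos: [0.6589, -0.0041, 0.2778]
orientation: [-180.0, -0.1, 168.7]
force: [0.2, -0.4, -3.9]
opening: 0.0559
gripper_force: 30.0
[-0.2112936  -0.13645558 -2.32845066]
```

View pics/w1.png

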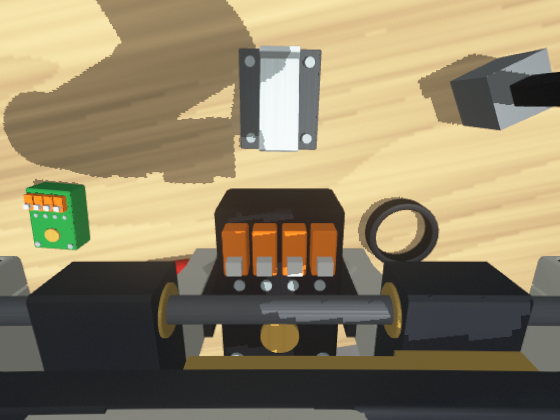

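Wrist view: module is held with its pad at (280,338). Ramp is around (280,98), lip at the top (rows 46–54), high end at row ~150. I'll take an enlarged crop to pick out the edges.

Run:
```python
from h import *
a,p=load('w1.png')
c=cv2.resize(a[40:160,225:335],None,fx=5,fy=5,interpolation=cv2.INTER_NEAREST)
c=(255*(c/255.)**2).astype('uint8')
cv2.imwrite('pics/c1.png',c)
print(a[44:60,272].max(1),a[140:156,272].max(1)); print(a[100,250:305].max(1)); print(a[50,250:310].max(1))
```

```text
[222 206 174 171 172 175 166 136 112 113 114 114 113 112 142 176] [250 250 250 250 250 250 250 250 250 248 184 193 239 242 241 241]
[ 74  73  75  74  74  75  74  74  76 154 244 248 247 247 247 248 249 249
 249 249 249 250 250 249 248 248 248 248 248 249 249 249 250 249 248 248
 250 250 250 249 249 249 250 250 248 248 247 246 237 114 118 117 115 116
 118]
[ 68  70  71  72  71  70  69  68  84 131 168 164 165 165 165 165 166 165
 165 165 165 165 166 166 165 167 167 166 166 166 167 168 168 169 169 170
 169 170 170 170 192 247 247 247 247 247 247 247 247 244 152 110 111 108
 109 111 109 108 109 108]
```

View pics/c1.png

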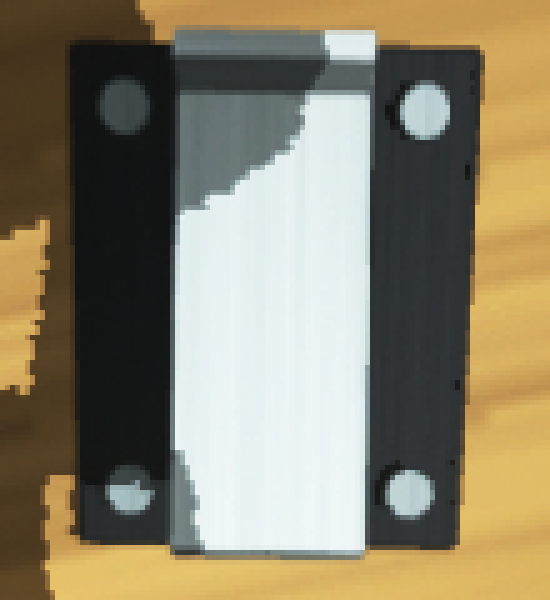

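```bash
cat >> h.py <<'E'
def edges(row,lo,hi,a):
    v=a[row].max(1).astype(float)
    g=np.abs(np.diff(v));i=lo+np.argmax(g[lo-4:lo+5])-4;j=hi+np.argmax(g[hi-4:hi+5])-4
    f=lambda k,s:(lambda A,B:next((n-.5+(v[n]-B)/(A-B)*0 for n in ()),None))(0,0)
    def sub(k):
        w=np.arange(k-2,k+3);gg=np.abs(np.diff(v[k-2:k+4]));gg[gg<8]=0
        return (w*gg).sum()/gg.sum()+.5
    return sub(i),sub(j)
E
python3 - <<'E'
from h import *
a,p=load('w1.png')
for r in (65,80,100,120,130): print(r,edges(r,259,298,a))
def line(rows,k):
    pts=[(edges(r,259,298,a)[k],r) for r in rows];return np.polyfit([q[1] for q in pts],[q[0] for q in pts],1)
rows=range(88,128)
l,r=line(rows,0),line(rows,1)
res={}
for row,x in ((58.0,-.044),(149.5,.05)):
    z=.09+x*np.sin(np.radians(20))
    X=onz(p,[(np.polyval(l,row),row),(np.polyval(r,row),row)],z);res[x]=X.mean(0);print(x,X.round(4).tolist(),'w',np.linalg.norm(X[1]-X[0]))
A,B=res[-.044],res[.05];d=B-A
print('len',np.linalg.norm(d),'yaw',np.degrees(np.arctan2(d[1],d[0])))
u=d[:2]/np.linalg.norm(d[:2]);c=np.cos(np.radians(20))
print('origin',A[:2]+u*.044*c,B[:2]-u*.05*c)
# in-hand pad
hsv=cv2.cvtColor(a,cv2.COLOR_BGR2HSV)
t,rr=pose();print(t,rr.as_euler('xyz',degrees=True))
k=[(235,266),(264,266),(294,265),(323,266)]
X=onz(p,k,t[2]-.005+.051);print((rr.inv().apply(X-t)).round(4).tolist())
k=[(239,286),(265,286),(293,286),(320,286)]
X=onz(p,k,t[2]-.005+.038);print((rr.inv().apply(X-t)).round(4).tolist())
E
```

```text
65 (np.float64(259.78155339805824), np.float64(298.7734375))
80 (np.float64(259.50943396226415), np.float64(298.4398496240602))
100 (np.float64(259.0357142857143), np.float64(298.4318181818182))
120 (np.float64(258.8815028901734), np.float64(298.1328125))
130 (np.float64(259.5), np.float64(298.031746031746))
-0.044 [[0.531, 0.0008, 0.075], [0.5389, 0.0402, 0.075]] w 0.040160032732255824
0.05 [[0.6172, -0.0172, 0.1071], [0.6249, 0.0217, 0.1071]] w 0.039640842249996054
len 0.0937245238291334 yaw -11.976072187451566
origin [0.57538594 0.01191348] [0.5750991  0.01197432]
[ 0.65876439 -0.00458104  0.27799527] [-1.79963902e+02 -1.27746696e-01  1.68696115e+02]
[[0.0241, -0.0166, -0.0459], [0.0241, -0.0054, -0.0459], [0.0246, 0.0062, -0.0459], [0.0241, 0.0174, -0.046]]
[[0.0072, -0.0172, -0.033], [0.0072, -0.0058, -0.033], [0.0072, 0.0066, -0.033], [0.0072, 0.0184, -0.033]]
```

```bash
cat >> h.py <<'E'
RO=np.array([.5752,.0119,.09]);RR=R.from_euler('z',-11.8,degrees=True)*R.from_euler('y',-20,degrees=True)
RT=RR*R.from_euler('y',180,degrees=True)
E
python3 - <<'E'
from h import *
s,w=go(RO+RR.apply([.0025,0,.075]),RT);print(s.round(4),w.round(2))
E
```

```text
[1.082e-01 1.000e-04 1.169e-01] [  0.05 -20.13   0.5 ]
```

```bash
python3 -m pendant '[[-1,[0.03,0,0.01],[0,-5,0]],[-1,[0.065,0,0.03],[0,-11,0.3]],[-1,[0.1,0,0.06],[0,-17,0.5]],[-1,[0.108,0,0.09],[0,-20.1,0.5]],[-1,[0.1082,0,0.11],[0,-20.1,0.5]],[-1,[0.1082,0,0.1169],[0,-20.1,0.5]],[-1,[0.1082,0,0.1169],[0,-20.1,0.5]],[-1,[0.1082,0,0.1169],[0,-20.1,0.5]],[-1,[0.1082,0,0.1169],[0,-20.1,0.5]]]'
python3 - <<'E'
from h import *
snap('wrist','w2.png')
s,w=go(RO+RR.apply([.0025,0,.0055]),RT);print(s.round(4),w.round(2))
E
```

```text
clock: 5.03
tool_pos: [0.5557, 0.0175, 0.1645]
orientation: [179.8, 20.3, 168.1]
force: [0.8, 0.6, -1.8]
opening: 0.0556
gripper_force: 30.0
[ 0.0045 -0.0019  0.0714] [ 0.2   0.28 -0.08]
```

View pics/w2.png

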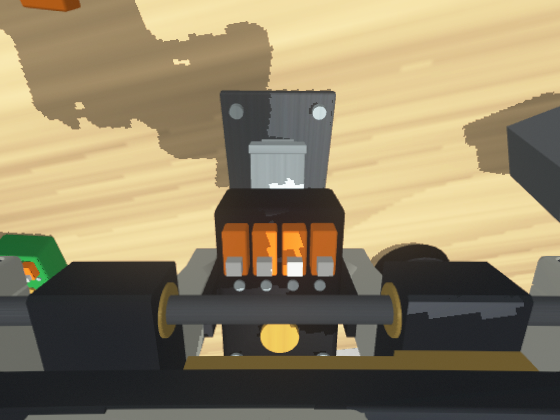

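Wrist view: the lip is at (278,147), in line with and below the held module (centre col 280), so alignment is consistent. Descending.

```bash
python3 -m pendant '[[-1,[0.002,-0.001,0.02],[0,0,0]],[-1,[0.002,-0.001,0.04],[0,0,0]],[-1,[0.002,-0.001,0.055],[0,0,0]],[-1,[0.002,-0.001,0.055],[0,0,0]],[-1,[0.002,-0.001,0.055],[0,0,0]],[-1,[0.002,-0.001,0.055],[0,0,0]]]'
python3 - <<'E'
from h import *
import time
for i in range(3):
    s,w=go(RO+RR.apply([.0025,0,.0055]),RT);print(s.round(4),w.round(2));viewer.snapshot('wrist')
a,p=snap('wrist','w3.png')
print(sensors.get_obs()['force'])
# lip outer/inner: scan column means
g=a[:,255:300].max(2).mean(1);print(g[100:200].round().astype(int).tolist())
E
```

```text
clock: 5.58
tool_pos: [0.5714, 0.0127, 0.1114]
orientation: [179.9, 20.2, 168.1]
force: [0.4, 0.8, -2.6]
opening: 0.0557
gripper_force: 30.0
[ 0.0012 -0.      0.016 ] [ 0.12  0.2  -0.06]
[ 0.0012 -0.0003  0.0162] [ 0.15  0.22 -0.05]
[ 0.0011 -0.0004  0.0163] [ 0.17  0.23 -0.03]
[-0.08976293  0.77897839 -2.70379959]
[66, 66, 66, 66, 66, 66, 66, 65, 66, 65, 65, 65, 65, 65, 65, 65, 65, 65, 65, 65, 65, 65, 65, 65, 65, 66, 65, 65, 65, 65, 65, 65, 65, 67, 67, 66, 66, 66, 68, 69, 69, 68, 67, 68, 68, 70, 70, 70, 70, 70, 69, 74, 134, 143, 143, 144, 144, 145, 141, 134, 134, 135, 133, 134, 136, 143, 171, 182, 182, 180, 179, 179, 179, 177, 174, 164, 153, 171, 176, 176, 176, 176, 177, 177, 177, 176, 176, 176, 103, 45, 38, 38, 39, 39, 39, 39, 39, 40, 40, 40]
```

Run:
```python
from h import *
a,p=load('w3.png')
for x,z in ((-.05,.014),(-.044,.014),(-.044,0),(-.05,-.008)):
    print(x,z,proj(p,RO+RR.apply([[x,-.02,z],[x,.02,z]])).round(1).tolist())
for r in (155,162,172): 
    v=a[r].max(1).astype(int);print(r,v[244:262].tolist(),v[294:312].tolist())
c=cv2.resize(a[140:300,200:360],None,fx=3.75,fy=3.75,interpolation=cv2.INTER_NEAREST);cv2.imwrite('pics/c3.png',c)
```

```text
-0.05 0.014 [[239.6, 165.2], [317.0, 165.2]]
-0.044 0.014 [[240.1, 176.6], [316.6, 176.5]]
-0.044 0 [[242.9, 170.9], [313.8, 170.9]]
-0.05 -0.008 [[243.9, 157.9], [312.7, 157.8]]
155 [64, 64, 63, 64, 65, 65, 67, 66, 65, 65, 65, 64, 64, 67, 76, 117, 154, 154] [154, 153, 154, 153, 146, 112, 107, 107, 105, 106, 109, 110, 112, 113, 112, 109, 108, 110]
162 [132, 132, 132, 133, 132, 132, 133, 132, 132, 133, 133, 133, 133, 134, 133, 134, 133, 132] [133, 132, 135, 133, 133, 133, 132, 132, 132, 132, 133, 133, 133, 133, 133, 132, 133, 132]
172 [178, 178, 177, 177, 177, 177, 177, 177, 176, 177, 177, 177, 178, 178, 178, 178, 178, 179] [179, 180, 179, 179, 179, 179, 178, 179, 179, 179, 180, 179, 179, 179, 179, 179, 179, 179]
```

View pics/c3.png

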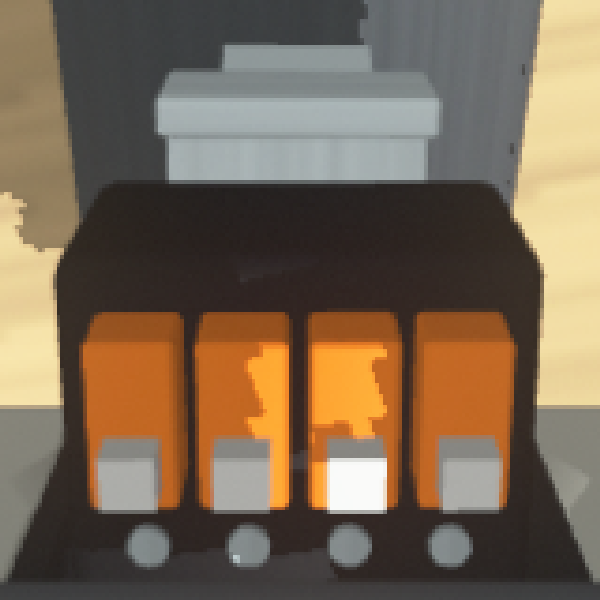

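Run:
```python
from h import *
a,p=load('w3.png');t,r=pose()
for dx in (0,.001,.002): print(dx,proj(p,t+r.apply([[.042+dx,-.028,.0055],[.042+dx,.028,.0055],[.042+dx,-.028,-.0305]])).round(1).tolist())
```

```text
0 [[225.4, 186.8], [332.7, 186.8], [211.7, 208.8]]
0.001 [[225.3, 185.0], [332.8, 184.9], [211.6, 206.5]]
0.002 [[225.2, 183.1], [332.9, 183.1], [211.4, 204.2]]
```

```bash
python3 -m pendant '[[-1,[0.0035,0,0.005],[0,0.2,0]],[-1,[0.0035,0,0.01],[0,0.2,0]],[-1,[0.0035,0,0.013],[0,0.2,0]],[-1,[0.0035,0,0.0145],[0,0.2,0]],[-1,[0.0035,0,0.0155],[0,0.2,0]],[-1,[0.0035,0,0.0155],[0,0.2,0]],[-1,[0.0035,0,0.0155],[0,0.2,0]]]'
python3 - <<'E'
from h import *
s,w=go(RO+RR.apply([0,0,.0055]),RT);print(s.round(4),w.round(2),RR.inv().apply(sensors.get_obs()['force']))
E
```

```text
clock: 6.37
tool_pos: [0.5723, 0.0124, 0.0945]
orientation: [179.9, 19.9, 168.2]
force: [0.4, 0.9, -1.7]
opening: 0.0561
gripper_force: 30.0
[-0.0012  0.0001 -0.0003] [ 0.11 -0.08 -0.  ] [-0.38921259  0.95772958 -1.65050229]
```

```bash
python3 -m pendant '[[-1,[-0.0008,0,0.0005],[0,0,0]],[-1,[-0.0008,0,0.001],[0,0,0]],[-1,[-0.0008,0,0.001],[0,0,0]],[-1,[-0.0008,0,0.001],[0,0,0]]]'; python3 -m pendant '[[-1,[0,0,0.0005],[0,0,0]],[-1,[0,0,0.001],[0,0,0]],[-1,[0,0,0.001],[0,0,0]],[-1,[0,0,0.001],[0,0,0]]]'
```

```text
clock: 6.7
tool_pos: [0.5727, 0.0122, 0.0945]
orientation: [179.9, 20.0, 168.2]
force: [-14.9, 4.8, 16.1]
opening: 0.0554
gripper_force: 30.0
clock: 7.03
tool_pos: [0.573, 0.0122, 0.0943]
orientation: [179.9, 20.0, 168.3]
force: [-24.4, 7.0, 26.0]
opening: 0.0553
gripper_force: 30.0
```

```bash
python3 -m pendant '[[-1,[0,0,-0.0015],[0,0,0]],[-1,[0,0,-0.0015],[0,0,0]],[1,[0,0,-0.0015],[0,0,0]],[1,[0,0,-0.0015],[0,0,0]],[1,[0,0,-0.0015],[0,0,0]],[1,[0,0,-0.0015],[0,0,0]],[1,[0,0,-0.0015],[0,0,0]],[1,[0,0,-0.0015],[0,0,0]]]'; python3 -m pendant '[[1,[0,0,-0.02],[0,0,0]],[1,[0,0,-0.05],[0,0,0]],[1,[0,0,-0.09],[0,0,0]],[1,[0,0,-0.13],[0,0,0]],[1,[-0.01,0,-0.17],[0,0,0]],[1,[-0.02,0,-0.18],[0,0,0]],[1,[-0.02,0,-0.18],[0,0,0]],[1,[-0.02,0,-0.18],[0,0,0]],[1,[-0.02,0,-0.18],[0,0,0]]]'
python3 - <<'E'
from h import *
a,p=snap('wrist','w4.png')
hsv=cv2.cvtColor(a,cv2.COLOR_BGR2HSV)
print(proj(p,RO+RR.apply([[.02,0,.039],[-.044,-.02,.014],[-.044,.02,.014],[-.042,-.028,.036],[-.042,.028,.036],[.042,-.028,.036],[.042,.028,.036]])).round(1).tolist())
E
```

```text
clock: 7.7
tool_pos: [0.5731, 0.012, 0.094]
orientation: [179.9, 19.9, 168.2]
force: [0.0, 0.7, -0.5]
opening: 0.0861
gripper_force: 0.0
clock: 8.45
tool_pos: [0.5308, 0.0202, 0.2692]
orientation: [179.9, 19.8, 168.2]
force: [-0.5, -1.1, 0.6]
opening: 0.0876
gripper_force: 0.0
[[280.1, 194.2], [259.7, 124.8], [300.3, 124.8], [249.8, 128.6], [310.4, 128.6], [252.2, 214.5], [307.9, 214.5]]
```

View pics/w4.png

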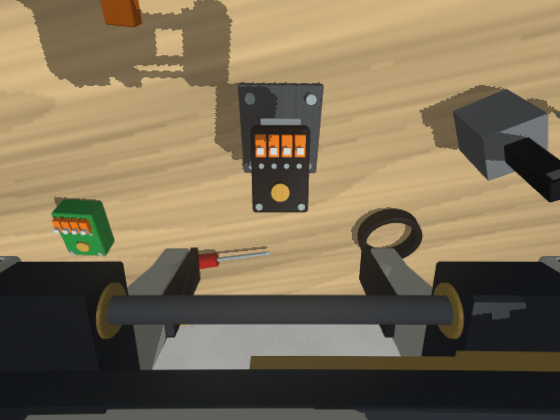

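Wrist view: the module rests on the ramp, pad at (280,193), square and centred over the lip (261–300, row ~123). Next is the probe.

Run:
```python
from h import *
a,p=load('w4.png')
hsv=cv2.cvtColor(a,cv2.COLOR_BGR2HSV)
m=((hsv[...,1]>100)&(hsv[...,2]>110)).astype('uint8');m[:178]=0;m[208:]=0;m[:,:265]=0;m[:,295:]=0
M=cv2.moments(m,True);pc=(M['m10']/M['m00'],M['m01']/M['m00']);print(pc,M['m00'])
c,d=ray(p,[pc]);n=RR.apply([0,0,1]);o=RO+RR.apply([0,0,.039]);P=c+d[0]*((o-c)@n)/(d[0]@n)
print('pad',P.round(4),'ramp',RR.inv().apply(P-RO).round(4))
def tri(u,v):
    _,pt=load('t0.png');_,ps=load('s0.png');c1,d1=ray(pt,[u]);c2,d2=ray(ps,[v]);d1=d1[0];d2=d2[0]
    k=np.linalg.lstsq(np.c_[d1,-d2],c2-c1,rcond=None)[0];return (c1+d1*k[0]+c2+d2*k[1])/2
# handle top centre: top crop (190,405)->, side crop (588,335)
print(tri((130+186/5,180+(400-300)/5),(160+(588-400)/4,250+(336-300)/4)))
s,w=go([.67,.26,.30],R.from_euler('xyz',[180,0,170],degrees=True));print(s.round(4),w.round(2))
```

```text
(279.8529411764706, 192.39705882352942) 272.0
pad [0.5788 0.0109 0.1329] ramp [ 0.0182 -0.0002  0.039 ]
[0.61872453 0.26215991 0.15235987]
[-0.0927  0.2634  0.0003] [-0.3  19.8  -1.78]
```

```bash
python3 -m pendant '[[1,[-0.01,0.035,0],[0,5,0]],[1,[-0.025,0.072,0],[0,11,-0.5]],[1,[-0.035,0.11,0],[0,17,-1]],[1,[-0.05,0.145,0],[-0.3,19.8,-1.8]],[1,[-0.062,0.182,0],[-0.3,19.8,-1.8]],[1,[-0.075,0.218,0],[-0.3,19.8,-1.8]],[1,[-0.085,0.245,0],[-0.3,19.8,-1.8]],[1,[-0.0927,0.2634,0],[-0.3,19.8,-1.8]],[1,[-0.0927,0.2634,0],[-0.3,19.8,-1.8]],[1,[-0.0927,0.2634,0],[-0.3,19.8,-1.8]]]'
python3 - <<'E'
from h import *
viewer.snapshot('wrist');a,p=snap('wrist','w5.png');print(pose()[0])
E
```

```text
clock: 9.33
tool_pos: [0.6704, 0.261, 0.2988]
orientation: [-179.9, -0.1, 170.1]
force: [-0.7, -0.3, -0.5]
opening: 0.0877
gripper_force: 0.0
[0.6699774  0.25979636 0.30048642]
```

View pics/w5.png

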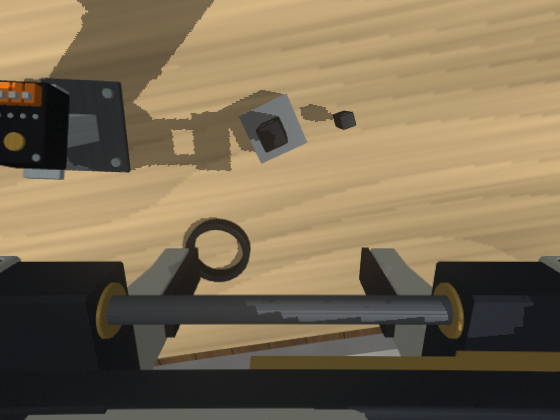

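Wrist view: holder at (273,128) with the large probe handle at (271,133). The small look-alike is at (344,120) and stays alone; the tape is at (217,250).

Run:
```python
from h import *
a,p=load('w5.png')
v=a.max(2);hsv=cv2.cvtColor(a,cv2.COLOR_BGR2HSV)
for y in range(112,156,2): print(y,' '.join('%3d'%x for x in v[y,248:300:2]))
sat=hsv[...,1]
for y in range(92,164,6): print(y,' '.join('%3d'%x for x in sat[y,236:312:3]))
```

```text
112  73  70  70  70  73  73  86 117 118 119 118 118 118 120 119 120 121 121 120 121 120 121 122 135 186 186
114  71  70  70  71  69  70  70  69  71  84  75  74 119 119 121 119 120 120 120 120 120 122 120 125 183 183
116  70  71  71  70  70  70  70  70  70  70  70  69  72  70  72  76 120 120 121 121 121 122 121 122 159 183
118  70  70  70  70  71  70  70  71  70  71  70  70  51  38  36  37 119 120 121 120 120 121 122 121 126 186
120  71  71  69  70  70  70  70  71  70  69  50  39  47  38  41  40  66 121 121 120 121 121 122 121 122 162
122  70  70  70  70  71  71  69  66  50  37  46  63  41  46  50  42  40 121 120 121 120 121 122 121 122 136
124  71  69  69  70  69  69  50  39  63  41  42  46  49  50  49  49  39  72 120 121 120 122 121 121 122 122
126  70  70  70  70  71  61  48  42  40  44  48  49  49  50  50  50  44  47 121 120 121 120 121 122 123 122
128  70  69  70  70  65  37  40  46  46  48  48  49  49  50  52  51  50  39  90 120 121 121 121 121 123 122
130  70  70  70  70  39  37  46  46  48  41  41  50  50  49  52  52  52  43  49 121 120 121 122 122 122 122
132  69  70  70  71 
[... 1869 characters left out ...]
  21  24   8   9   8   8   6  10  94  92  96  94  94
128  95  96  96   7   4   4   4  34  38  28  21  22  21  20  20  42   3   8   8   6   8   4  95  95  95  95
134  96  94  94  94   7   4   7  39  59  65  67  54  51  25  20  24  43  11  10   8  10   8  10  94  94  96
140  94  94  96  92  93   9   7   6  33  64  60  65  72  31  29  24  23   8  10   6  10   6   8   6  96  94
146  95  96  94  95  94  95   7   9   9  77  68  75  62  31  45   7   9   6   8   8   6  58  95  94  96  95
152  96  98  94  95  95  96  94   7   7   9   3   7   4   4   4   6  12  86  95  95  95  94  94  95  95  95
158  94  95  96  95  95  96  95  94   7   7   4   6  50  92  98  97  95  95  95  96  96  94  95  96  96  95
```

Run:
```python
from h import *
a,p=load('w5.png');v=a.max(2).astype(float)
m=(v<80)
def hb(y): # left boundary
    for x in range(250,275):
        if v[y,x]>=80 and v[y,x+1]<80: return x+(v[y,x]-80)/(v[y,x]-v[y,x+1])
def vb(x):
    for y in range(156,135,-1):
        if v[y,x]>=80 and v[y-1,x]<80: return y-(v[y,x]-80)/(v[y,x]-v[y-1,x])
L=[(hb(y),y) for y in range(142,150)];B=[(x,vb(x)) for x in range(270,285)]
XL=onz(p,L,.15)[:,:2];XB=onz(p,B,.15)[:,:2]
fl=cv2.fitLine(XL.astype('float32'),cv2.DIST_HUBER,0,1e-4,1e-4).ravel();fb=cv2.fitLine(XB.astype('float32'),cv2.DIST_HUBER,0,1e-4,1e-4).ravel()
k=np.linalg.solve(np.c_[fl[:2],-fb[:2]],fb[2:]-fl[2:]);P2=fl[2:]+k[0]*fl[:2]
print('angles',np.degrees(np.arctan2(fl[1],fl[0])),np.degrees(np.arctan2(fb[1],fb[0])),P2)
c0=onz(p,[(271,135)],.15)[0,:2]
dl=fl[:2]*np.sign(fl[:2]@(c0-P2));db=fb[:2]*np.sign(fb[:2]@(c0-P2))
print('centre',P2+.012*(dl+db), 'rough',c0)
# holder: quad at z .075 by low saturation hull (top face right/bottom corners)
hsv=cv2.cvtColor(a,cv2.COLOR_BGR2HSV);h=((hsv[...,1]<80)&(hsv[...,2]>0)).astype('uint8');h[:88]=0;h[168:]=0;h[:,:232]=0;h[:,312:]=0
ct=max(cv2.findContours(h,0,1)[0],key=cv2.contourArea);r=cv2.minAreaRect(ct);print(r)
print(onz(p,cv2.boxPoints(r),.075).round(4).tolist(), onz(p,[r[0]],.075))
```

```text
angles 15.652091 -75.443695 [0.63018495 0.25376883]
centre [0.61561396 0.2621461 ] rough [0.61495336 0.26192017]
((272.9931640625, 128.1849365234375), (54.29094696044922, 53.794376373291016), 65.55604553222656)
[[0.5929, 0.225, 0.075], [0.579, 0.2838, 0.075], [0.6371, 0.3007, 0.075], [0.653, 0.2393, 0.075]] [[0.61470151 0.26233911 0.075     ]]
```

Run:
```python
from h import *
_,pt=load('t0.png');_,ps=load('s0.png')
c1,d1=ray(pt,[(141.5,207)]);c2,d2=ray(ps,[(181.5,308)]);k=np.linalg.lstsq(np.c_[d1[0],-d2[0]],c2-c1,rcond=None)[0];print('small top',c1+d1[0]*k[0],c2+d2[0]*k[1])
s,w=go([.6156,.2621,.096],R.from_euler('xyz',[180,0,195.2],degrees=True));print(s.round(4),w.round(2),sensors.get_obs()['joint_pos'].round(1))
```

```text
small top [0.62199758 0.34351457 0.08825909] [0.6197573  0.34233706 0.08742269]
[ 0.0539 -0.007   0.2045] [-4.000e-02 -1.000e-02 -2.517e+01] [  36.7   23.    13.8    0.   -80.8 -136.7]
```

```bash
python3 -m pendant '[[0.3,[0.02,-0.003,0.02],[0,0,-7]],[0.3,[0.04,-0.006,0.04],[0,0,-14]],[0.3,[0.0539,-0.007,0.065],[0,0,-21]],[0.3,[0.0539,-0.007,0.09],[0,0,-25.2]],[0.3,[0.0539,-0.007,0.09],[0,0,-25.2]],[0.3,[0.0539,-0.007,0.09],[0,0,-25.2]],[0.3,[0.0539,-0.007,0.09],[0,0,-25.2]]]'
python3 - <<'E'
from h import *
viewer.snapshot('wrist')
s,w=go([.6156,.2621,.096],R.from_euler('xyz',[180,0,195.2],degrees=True));print(s.round(4),w.round(2))
E
```

```text
clock: 10.02
tool_pos: [0.6172, 0.2627, 0.2138]
orientation: [180.0, 0.2, -164.9]
force: [-0.1, -0.8, 0.3]
opening: 0.0576
gripper_force: 0.0
[ 0.0026 -0.0005  0.1181] [ 0.05  0.28 -0.1 ]
```

```bash
python3 -m pendant '[[0.3,[0.0012,-0.0003,0.03],[0,0.1,0]],[0.3,[0.0012,-0.0003,0.06],[0,0.1,0]],[0.3,[0.0012,-0.0003,0.09],[0,0.1,0]],[0.3,[0.0012,-0.0003,0.11],[0,0.1,0]],[0.3,[0.0012,-0.0003,0.117],[0,0.1,0]],[0.3,[0.0012,-0.0003,0.117],[0,0.1,0]],[0.3,[0.0012,-0.0003,0.117],[0,0.1,0]]]'
python3 - <<'E'
from h import *
viewer.snapshot('wrist')
s,w=go([.6156,.2621,.096],R.from_euler('xyz',[180,0,195.2],degrees=True));print(s.round(4),w.round(2),sensors.get_obs()['force'])
E
```

```text
clock: 10.65
tool_pos: [0.6167, 0.263, 0.0965]
orientation: [180.0, 0.1, -164.8]
force: [0.0, -0.1, 0.8]
opening: 0.057
gripper_force: 0.0
[ 0.0016 -0.0007  0.0011] [0.06 0.19 0.03] [ 1.17218002 -0.70532431  0.16361111]
```

Close on the handle, then raise.

```bash
python3 -m pendant '[[0.3,[0.001,-0.0006,0],[0,0,0]],[-1,[0.001,-0.0006,0],[0,0,0]],[-1,[0.001,-0.0006,0],[0,0,0]],[-1,[0.001,-0.0006,0],[0,0,0]],[-1,[0.001,-0.0006,0],[0,0,0]],[-1,[0.001,-0.0006,0],[0,0,0]],[-1,[0.001,-0.0006,0],[0,0,0]],[-1,[0.001,-0.0006,0],[0,0,0]],[-1,[0.001,-0.0006,0],[0,0,0]],[-1,[0.001,-0.0006,0],[0,0,0]]]' && python3 -m pendant '[[-1,[0,0,-0.01],[0,0,0]],[-1,[0,0,-0.03],[0,0,0]],[-1,[0,0,-0.06],[0,0,0]],[-1,[0,0,-0.09],[0,0,0]],[-1,[0,0,-0.12],[0,0,0]],[-1,[0,0,-0.15],[0,0,0]],[-1,[0,0,-0.16],[0,0,0]],[-1,[0,0,-0.16],[0,0,0]],[-1,[0,0,-0.16],[0,0,0]]]'
python3 - <<'E'
from h import *
viewer.snapshot('wrist');a,p=snap('wrist','w6.png');snap('side','s6.png');snap('top','t6.png');o=sensors.get_obs();t,r=pose()
print(t,o['orientation'],o['force'],o['opening'])
print('tip expected px',proj(p,t+r.apply([0,0,.0812])).round(1), 'handle top',proj(p,t+r.apply([0,0,-.054])).round(1))
# target: probe square on pad. probe grip at pad + n*.1 ; TCP 19 mm nearer. approach 40 mm above
n=RR.apply([0,0,1]);pad=RO+RR.apply([.0182,-.0002,.039])
for yaw in (0,20):
    RTy=RT*R.from_euler('z',-yaw,degrees=True)
    s,w=go(pad+n*(.0812+.04),RTy);print(yaw,s.round(4),w.round(2))
E
```

```text
clock: 11.53
tool_pos: [0.6147, 0.2617, 0.095]
orientation: [180.0, 0.0, -164.7]
force: [-0.6, -0.7, 1.6]
opening: 0.0241
gripper_force: 30.0
clock: 12.28
tool_pos: [0.6145, 0.2617, 0.2554]
orientation: [179.9, 0.1, -164.8]
force: [-0.2, 0.1, -1.9]
opening: 0.0235
gripper_force: 30.0
[0.61400702 0.26128416 0.25327642] [-1.79973512e+02 -1.29745306e-01 -1.64757831e+02] [-0.33061269  0.25132157 -1.47153502] 0.023777679666512473
tip expected px [[278.6 213.9]] handle top [[278.2 330.5]]
0 [ 0.1366 -0.2134  0.0069] [  4.66 -19.75  26.78]
20 [ 0.1366 -0.2134  0.0069] [  7.95 -18.48   6.98]
```

Run:
```python
from h import *
a,p=load('w6.png')
for y in range(196,262,3): print(y,' '.join('%02x%02x%02x'%tuple(x[::-1]) for x in a[y,262:300:2]))
```

```text
196 8e9394 8e9294 8e9394 8f9494 8f9395 8f9495 909596 8f9495 909496 919596 919697 929797 929799 919798 929898 939899 939899 93999a 94999a
199 8e9393 8c9292 8d9293 8e9394 8e9394 8e9394 909594 8f9496 909596 909596 909597 919596 919697 909697 929898 93989a 939899 94999a 94989a
202 8d9292 8d9293 8d9293 8f9393 8e9394 8e9395 8f9494 8f9495 8f9496 909596 909596 909597 919797 929698 929698 939899 939898 939899 94999a
205 8d9292 8e9293 8e9294 8d9293 8e9293 8e9394 8f9395 8f9494 8f9496 8f9496 909696 919697 919797 919697 929698 929898 929799 949899 94989a
208 8e9192 8e9292 8e9394 8d9293 8f9493 8f9495 8e9394 8f9494 8f9596 8f9495 909696 909596 909697 919696 929799 939798 929799 929799 94999a
211 8e9292 8e9292 8d9293 8e9393 8e9293 8e9393 8e9394 8f9394 8f9494 8f9495 909495 909596 909697 929797 929798 929698 939899 939899 939999
214 e5ca94 e3c994 e3c893 e2c791 e1c692 e1c691 e1c590 e1c591 ba9d6a ae9261 e2c692 e2c693 e2c691 e2c692 e3c994 e3c894 e3c893 e4c993 e4ca94
217 e4ca95 e5cb95 e4ca94 e5cb95 e4cb94 e5cb94 dec291 737167 6d6f69 696b65 6e6b61 d1b88b e0c691 e1c692 e1c591 e1c691 e2c693 e1c592 e3c692
220 
[... 1213 characters left out ...]
2 2d2822 2b2620
247 2d2823 2c2822 2b2621 2c2821 2a2720 2c2822 2c2821 2a2721 2b2721 2a2721 2a2520 2b2822 2b2721 2c2822 2a261f 2b2721 2b2722 2c2823 2b2721
250 2b2721 2c2821 2b2721 2b2820 292620 292620 2a2721 292620 2a2621 29251f 29241f 2a2621 292520 292521 292520 292520 2a2621 2a2620 292521
253 29251f 2b2720 292620 2a2720 292620 292420 28251f 29251f 28241e 2a2621 292620 292621 292520 28241e 27251f 292520 28241e 27231e 292520
256 29251f 28241f 28231f 282521 2a2622 282520 26221d 27241f 27241f 28231f 27241f 26241d 28241f 27231e 282520 26231e 28241e 27241f 292520
259 28251f 27231e 282520 27221e 27251f 26231e 26231f 26231f 27231f 27231f 26231f 25221d 26231e 26241f 25221e 26241f 25221d 27231e 26231e
```

```bash
python3 -m pendant '[[-1,[0.015,-0.025,0],[1.5,-4,1.5]],[-1,[0.035,-0.055,0],[3,-8,3]],[-1,[0.055,-0.085,0],[5,-12,5]],[-1,[0.075,-0.115,0],[7,-16,6]],[-1,[0.092,-0.145,0],[7.95,-18.5,7]],[-1,[0.112,-0.175,0],[7.95,-18.5,7]],[-1,[0.13,-0.2,0],[7.95,-18.5,7]],[-1,[0.1366,-0.2126,0],[7.95,-18.5,7]],[-1,[0.1366,-0.2126,0],[7.95,-18.5,7]],[-1,[0.1366,-0.2126,0],[7.95,-18.5,7]]]'
python3 - <<'E'
from h import *
viewer.snapshot('wrist');viewer.snapshot('wrist');a,p=snap('wrist','w7.png');n=RR.apply([0,0,1]);pad=RO+RR.apply([.0182,-.0002,.039])
s,w=go(pad+n*(.0812),RT*R.from_euler('z',-20,degrees=True));t,r=pose();print(s.round(4),w.round(2))
print(np.degrees(np.arccos(-r.apply([0,0,1])@n)), proj(p,pad),proj(p,t+r.apply([0,0,.081])))
hsv=cv2.cvtColor(a,cv2.COLOR_BGR2HSV)
for y in range(150,236,3): print(y,' '.join('%02x%02x%02x'%tuple(x[::-1]) for x in a[y,252:308:3]))
E
```

```text
clock: 13.32
tool_pos: [0.5383, 0.0197, 0.2546]
orientation: [-173.0, 18.9, -170.7]
force: [0.5, 1.0, -1.3]
opening: 0.024
gripper_force: 30.0
[ 0.0035 -0.0007  0.0471] [ 0.05  0.13 -0.02]
0.13852523234823752 [[278.32943314 193.59605917]] [[279.18825541 214.64169165]]
150 72736e 636361 3e4044 33373c 303339 32353b 3065b2 38a2fc 88c0fb 308af1 235fb0 dee2e4 f2f5f3 f3f5f4 2a6fcc 2258a3 536f99 3299fa 36a2fc
153 7b7c76 737570 494b4d 262b33 33363b 34363c 33353c 32343b 32476e 33373f 3197f9 a8d7f9 f3f5f4 cbe4f9 242f43 3393f7 f3f5f5 f0f2f1 96c1f0
156 d0cfc2 898a83 5e5f5e 252c33 2a3036 33373c 2a2f36 32363c 32373c 34353c 32343a 324c7a 329cfa 389efa 22569e 76aaf0 f3f5f5 f3f6f5 429af6
159 cbc9bd b6b5ab 33383c 252d34 292f36 999991 d3d0c4 34373d 34373c 34373c 35363c 36373d 34363c 36373d 324a74 349dfb 76bbfc deedf8 23334b
162 616161 616061 272d34 272e36 282f36 898983 d3d2c4 34373b 36383d 2c3137 83827d 35373c 35373d 37393f 37393f 373a40 353f52 3467af 334566
165 9dd8ee 8cbfdc 262d35 262d35 2a3036 34383e 35373c 34363c 36393e 86857f d8d7c9 515253 35373d 36383e 292e36 36393e 383b40 3a3c42 3b3d43
168 a0d9e
[... 2441 characters left out ...]
f 9fd9ee a1daef
222 97d0e8 97cee8 98d0e8 99d0e9 98d1e8 99d2e9 9bd3ea 6a6d69 6b6c69 686965 626461 5d5f5c a5def2 a6def3 a4ddf2 a1dbef a3ddf1 a3ddf0 a1dcf0
225 9fd9ee 9ed6ed 9bd4eb 99d2ea 99d1e9 98cfe8 94c9e3 6a6d68 6b6d68 686b66 636561 5d5f5d 94c4de 9cd6ec 9fd7ed 9ed9ee a1dcf0 a3dcf1 a4ddf1
228 9bd2ea 9bd5eb 9ed6ed 9dd7ed 9ed7ed 9ed7ed 98cce5 6b6d68 6c6e69 686a65 626461 5e605d 8aaec3 96cce6 96cce7 98cfe7 98cfe8 99d0e8 9ad0e9
231 90c6e1 91c7e1 93c7e3 94c9e4 96cce6 97cfe8 92c4de 6c6d69 6a6c68 676a64 626461 5d605d 85a9bc 99d0e9 97d0e8 97cee7 96cbe7 96cce6 97cde6
234 8ec3df 8fc4e0 90c5e0 32424c 29333b 28333a 283139 242d32 252b31 252c31 242b31 242c32 262e34 29343b 29343a 384a56 9ad3ea 99d2e9 99d0e9
```

Pad measures ≈(279,194), tip ≈(279.5,214.5), both matching predictions. Approaching to near contact.

```bash
cat >> h.py <<'E'
def fn(k=10):
    n=RR.apply([0,0,1]);F=[];H=[];
    for i in range(k):
        viewer.snapshot('top');t,r=pose();F.append(RR.inv().apply(sensors.get_obs()['force']));H.append(RR.inv().apply(t+r.apply([0,0,.0812])-RO)-[.0182,-.0002,.039])
    print('F ramp',np.mean(F,0).round(2),np.std(F,0).round(2),'tip-pad mm',(np.mean(H,0)*1e3).round(2),(np.std(H,0)*1e3).round(2),'tilt',np.degrees(np.arccos(-r.apply([0,0,1])@n)).round(2),sensors.get_obs()['clock'])
E
python3 -c "from h import *;fn()"
python3 -m pendant '[[-1,[0.0034,-0.0005,0.01],[0,0.1,0]],[-1,[0.0034,-0.0005,0.02],[0,0.1,0]],[-1,[0.0034,-0.0005,0.03],[0,0.1,0]],[-1,[0.0034,-0.0005,0.038],[0,0.1,0]],[-1,[0.0034,-0.0005,0.042],[0,0.1,0]],[-1,[0.0034,-0.0005,0.042],[0,0.1,0]],[-1,[0.0034,-0.0005,0.042],[0,0.1,0]]]'
python3 -c "from h import *;fn()"
```

```text
F ramp [-0.43  0.09 -0.94] [0.34 0.35 0.38] tip-pad mm [ 3.07  1.85 47.24] [0.04 0.21 0.15] tilt 0.17 13.9667
clock: 14.55
tool_pos: [0.5499, 0.0166, 0.2144]
orientation: [-173.0, 18.8, -170.7]
force: [-0.5, -0.1, -1.0]
opening: 0.0237
gripper_force: 30.0
F ramp [-0.43 -0.21 -0.72] [0.57 0.4  0.45] tip-pad mm [ 0.39 -0.01  5.86] [0.13 0.06 0.13] tilt 0.1 15.05
```

```bash
python3 -m pendant '[[-1,[0,0,0.003],[0,0,0]],[-1,[0,0,0.006],[0,0,0]],[-1,[0,0,0.008],[0,0,0]],[-1,[0,0,0.008],[0,0,0]],[-1,[0,0,0.008],[0,0,0]]]'
python3 -c "from h import *;fn(14)"
python3 -m pendant '[[-1,[0,0,0.001],[0,0,0]],[-1,[0,0,0.002],[0,0,0]],[-1,[0,0,0.002],[0,0,0]],[-1,[0,0,0.002],[0,0,0]]]'
python3 -c "from h import *;fn(14)"
```

```text
clock: 15.47
tool_pos: [0.5525, 0.0161, 0.2066]
orientation: [-173.0, 18.8, -170.7]
force: [-1.0, 0.5, 0.3]
opening: 0.0243
gripper_force: 30.0
F ramp [-0.89  0.25  0.09] [0.25 0.45 0.58] tip-pad mm [ 0.07 -0.21 -2.48] [0.03 0.02 0.04] tilt 0.09 16.1667
clock: 16.5
tool_pos: [0.5533, 0.016, 0.205]
orientation: [-173.0, 18.8, -170.7]
force: [-0.2, 0.2, 1.0]
opening: 0.0237
gripper_force: 30.0
F ramp [-0.25 -0.27  0.76] [0.62 0.53 0.33] tip-pad mm [ 0.18 -0.13 -4.46] [0.02 0.01 0.02] tilt 0.1 17.2
```

```bash
python3 -m pendant '[[-1,[0,0,0.0015],[0,0,0]],[-1,[0,0,0.003],[0,0,0]],[-1,[0,0,0.0038],[0,0,0]],[-1,[0,0,0.0038],[0,0,0]],[-1,[0,0,0.0038],[0,0,0]]]'
python3 -c "
from h import *;fn(30)
a,p=snap('wrist','w8.png')
for y in range(178,238,2): print(y,' '.join('%02x%02x%02x'%tuple(x) for x in a[y,264:296:2]))"
```

```text
clock: 17.62
tool_pos: [0.5545, 0.0157, 0.2014]
orientation: [-173.0, 18.8, -170.7]
force: [-2.6, 0.3, 2.3]
opening: 0.0237
gripper_force: 30.0
F ramp [-0.19 -0.46  2.4 ] [0.66 0.42 0.55] tip-pad mm [ 0.15 -0.14 -8.27] [0.02 0.01 0.02] tilt 0.09 19.1167
178 3a3632 7e8686 7c8383 7a8180 352e2a 3c3635 3b3635 3c3636 3e3836 342c29 372f2c 3e3836 3f3937 3e3736 3f3837 3f3938
180 342e29 7e8685 7c8181 757b7c 312924 3d3836 3e3937 3d3735 3d3837 3f3a39 5d5e5e 3f3937 3f3837 3e3837 413a39 403939
182 312b25 383430 494946 38332f 322a25 3d3736 3e3935 3c3736 656868 cddbdc d1dddf aeb9ba 3f3937 403937 3e3837 403a38
184 332d28 322b26 312a25 302824 332b26 3c3835 3d3836 3e3836 838a8b d7e2e3 d0ddde c1ced0 3e3a38 3e3838 3f3938 3f3837
186 332c26 322a25 312a25 312a24 352e29 3c3735 3d3836 3e3836 5d5f5d d5e0e1 d0ddde 8c9596 3e3938 3f3a38 3e3838 3d3735
188 322a25 322a24 312a24 322925 342d28 3e3937 3d3936 3c3835 3e3937 3f3b3a 4f4e4e 3f3a38 3e3938 3f3838 3f3a39 403a39
190 332b26 322b24 322b25 312a24 332d28 3e3936 3d3835 3d3a37 3d3837 3d3937 3e3937 3f3939 3f3938 403b38 403a39 423d3d
192 332b25 322a25 322a24 322b25 31
[... 1933 characters left out ...]
4848
226 413f3c 403d3c 423f3d 736349 686d6c 696f6e 676d6c 686c6c 636766 606564 5d6261 5a5d5d 59554e 4a4847 494646 4a4848
228 423f3d 42403e 44413f 474544 676d6b 696f6e 686d6c 676c6c 636867 5f6463 5d6160 5a5d5d 585958 494847 4a4847 4c4a49
230 43403f 43403f 434140 494a48 686d6d 686f6e 686d6d 676c6c 636767 5e6363 5d6161 595d5c 545454 4a4848 4b4949 4d4b4a
232 444140 43403e 434240 494949 676e6c 696f6e 676c6c 676c6d 626766 606464 5e6261 5a5e5d 525252 4b4949 4c4b4a 4e4c4b
234 2d2823 2c2721 2c2722 2b2521 2d2925 2c2823 2c2723 2d2824 2c2724 2a2521 2c2622 2b2822 2c2723 2e2823 2a2520 2c2621
236 2b2620 2b2620 2a251f 29251e 29241d 2a251e 2b2520 2a241f 28231e 29231e 28231e 29231e 2a261f 2b251f 2a2420 2b2520
```

Normal force is 3.2 N over baseline, about 6 mm of plunger travel. Tilt is 0.1° and the tip is centred on the pad, so I'm handing it in.

```bash
python3 -c "
from h import *
p=np.load('pics/w8.png.npy',allow_pickle=True).item();print(proj(p,RO+RR.apply([.0182,-.0002,.039])))
print(workorder.close_job())"
```

```text
[[279.12414862 218.06839996]]
the job is handed in; nothing more can be done
None
```

I handed the job in at about 19 s. The module lies centred on the ramp against or within about 1 mm of the lip, and the probe is held square (0.1° off) on the pad at about 3.2 N, so roughly half-way in; I haven't seen the verdict.

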